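# Press a label holder home behind the shelf lip

### The arm

A 6-joint arm with a two-finger parallel gripper is mounted at the origin on the work surface. World frame = base frame: x ahead of the robot, y to its left, z up, the work surface at z = 0. Lengths are in mm, angles in rad, forces in N, time in s.
With the tool pointing down it reaches from about 400 to 925 mm from the base axis. Payload 12.5 kg.
Tool frame: the origin (TCP) lies midway between the tips of the shut fingers; the grasp point (between the pads) lies 19 mm behind it; z points along the fingers, y is the line along which they close (so a half turn about z gives the same grasp; the last joint's range is limited). The gripper opens to 95 mm and grips with 3 to 60 N. Pads are 20 mm wide; open, the fingers measure 119 mm over their backs; the gripper's body (75 mm by 180 mm) begins 59 mm behind the grasp point.
Start: joints at [1.144, 0.491, 1.559, -0, 1.092, -0.106], TCP at [197.062, 593.139, 214.661] pointing down, gripper open.
Joint ranges: [-3.1, 3.1], [-0.84, 2.19], [0.05, 2.79], [-1.13, 4.28], [0.06, 2.93], [-2.69, 2.69]. Speed limits (rad/s): [2.22, 2.22, 2.79, 3.14, 3.14, 3.14].

### API

Orientations are given as [roll, pitch, yaw] about the fixed x, y, z axes, in that order (R = Rz(yaw) Ry(pitch) Rx(roll)).
In Python, from cell import bot gives the robot as it stands.
- The arm moves only by the tool apply_moves, never from a script. Its argument "steps" is a list of rows, each an object with "rot": the turn, a rotation vector about the world's x, y, z in rad, a list of three; "dp": the shift along the world's x, y, z in m, a list of three; "hand": the finger opening in m, from 0 to 0.0951. A call has 1 to 10 rows; each row is the pose to reach, as a shift and turn from the pose commanded when the call began; what a row does not reach only later rows make up. A row lasts 1/8 s, in which the tool goes at most 62.5 mm and 10.7 degrees, less where a joint would pass 70% of its speed; a pose out of reach is approached as far as the arm can. A call with a gripper value outside its range is refused whole. The fingers move at their own pace and stop on an object; the grip force is fixed at half the most. Time passes only in rows, so rows that repeat a pose let the fingers close. It gives the time, the measured TCP pose, the force, the opening and the grip force at its end, in the units of the state.
- bot.get_state(): the state, without advancing time (a new reading comes with each control period).
- bot.get_image(name): name is "side" or "top"; returns a dict with "color" (420x560x3 uint8, red, green, blue), "vfov" (degrees; the focal length in pixels is half the picture's height over the tangent of half this angle, whatever the lens; pixels are square), "cx", "cy" (the principal point, pixels), "distortion" ([k1, k2, p1, p2, k3] as OpenCV has them; the pictures are not rectified), "eye" and "orientation" of the camera in the world. Camera axes: x right, y down, z forward; pixel columns grow to the right and rows downward; lengths in mm; the calibration is good to about 2 mm. A picture is of the moment at which its call begins. There is no depth.
- bot.job_done(): hands the job in; it is judged then, once.
The state is a dict: "clock": time; "joint_pos": joint angles; "joint_velocities": joint speeds; "joint_efforts": joint torques, N m; "eef_pos": TCP position; "tool_rot": TCP orientation; "ft_force": force on the tool from outside, world axes, zero at the start; "wrist_torque": the same for the moment, N m; "grip_width": finger opening in mm; "gripper_force": force on a finger pad.
Only numpy, scipy, OpenCV 4.12 (cv2) and the standard library are available. Lean on these libraries where they do the work, as an engineer would, in place of code of your own. Each camera call takes 0.05 s, during which the arm holds its last target. There are 200 camera calls.

### The job

Lift the lid of the grey case right open until it rests on its stop, then take out the aluminium label holder standing inside and push it down behind the front lip of the low shelf, into the bay with the sprung strip at the bottom, until you feel it is fully home. The spring lifts it again if you let go, so finish while still holding it pressed fully home, upright and with the fingers on it. Leave the lid open and everything else where it stands.

Things in the scene. Friction and masses are not known exactly. Their poses are not given: they have to be found in the camera images.
- case: grey open-topped case fixed to the desk, 160 (x) x 200 (y) x 75 high, walls and floor 5 thick. Origin: centre of its underside; front -x; lid hinged along the top +x rim. The label holder stands on edge on the floor in a groove along the case's x at y = +20, 7.5 wide, between wooden bars 12 wide with tops at z 29. Partition with top at z 35 at y = -35, rivets beyond it.
- lid (a joint): lid angle: 0 shut, grows as it lifts, 1.9 rad on its stop, leaning back. Lid 160 x 200 x 6, 0.25 kg, plain free hinge: falls shut when let go below about 1.57 rad, falls open onto the stop beyond. Axis level, along the case's y.
- lid_tongue (a point): grip point on the lid's steel pull tongue, a bar 14 wide (along the case's y) and 10 thick that sticks out 46 from the middle of the lid's front edge; the point is on its centre line 27 from that edge, 187 from the hinge line. Moves with the lid, axes of the lid (x towards the hinge, y along it). Pinched on its two sides along the case's y it can pivot between the fingers.
- lid_hinge (a point): middle of the lid's hinge line, on the top +x rim of the case, axes of the case
- holder: loose aluminium label holder, 0.06 to 0.11 kg: upright plate 6 thick (own x), 80 wide (own y), 45 high (z), paper card on both faces; on its top edge a grip block 10 thick (x), 40 wide (y), 20 high, so 65 high in all. Origin: centre of the foot (underside). Same either way round. In the case its y lies along the case's x.
- shelf: low shelf fixed to the desk, 140 deep (x) x 260 wide (y); its front with the steel lip is its -x side. Origin: centre of its underside. Wooden board with its top at 70, the lip along the whole front edge rises to 100.
- bay_mouth (a point): middle of the mouth of the bay behind the lip, level with the lip's top; axes of the shelf. The bay is an upright channel along y, 120 long between end blocks, 9 wide (x) between lip and a steel upstand; its top 10 flare to a mouth 20 wide. Its bottom is the sprung strip: 19 below this point free, 25 below pressed down: a holder fully home has its origin 25 below, its y along the shelf's y.
- strip (a joint): how far the sprung strip at the bottom of the bay is pressed down: 0 free, 0.006 m fully down on a hard stop; it pushes back with about 3 N at the start and 8 N fully down
- tin: black rivet tin, 60 across, 40 high, standing loose on the shelf board behind the lip; bystander. Origin: centre of its underside
- cup: glazed blue pencil cup, 76 across, 100 high, pencils to 160; bystander. Origin: centre of its underside
- dispenser: red tape dispenser, 150 x 55 x 83 high; bystander. Origin: centre of its underside
- stapler: black stapler, 140 x 34 x 57 high; bystander. Origin: centre of its underside
- set_square: aluminium set square lying flat, legs 160, 4 thick; bystander. Origin: centre of its underside
- punch: hole punch, 100 x 120 x 70 high; bystander. Origin: centre of its underside

How it is judged:
By the outcome, as a careful person would: the job done as asked, in the order asked, and still so for the second after the job is handed in, while the arm keeps its last pose, push and grip.
It also fails if it takes over 59 s, if anything falls off the work surface, if the arm or the gripper's body presses on something with over 40 N, if the wrist force passes 120 N, or if a joint passes its speed limit or range.

## Working session

There is one attempt and no reset: what is moved stays moved. The work goes in short steps, Python scripts to look and compute and a tool call to move; the robot and the scene stay as the last step left them, time stands still between calls to the robot, and variables do not carry over. Pictures are saved under pics/ and viewed, at most 10 in all, crops included, and the job is handed in when it is done.

Besides the shell and the picture viewer there is one more tool, called after "Call:" as name([rows], argument=value, ...), one row to a line, values as JSON. apply_moves: Moves the arm, as the interface text tells. Its arguments: {"type":"object","properties":{"steps":{"type":"array"}},"required":["steps"]}

```bash
mkdir -p pics; ls; python3 - <<'E'
from cell import bot
import cv2
s=bot.get_state(); print(s)
for n in("side","top"):
    d=bot.get_image(n); cv2.imwrite(f"pics/{n}0.png",d["color"][:,:,::-1]); print(n,{k:v for k,v in d.items() if k!="color"})
E
```

```text
pics
{'clock': 0.0, 'joint_pos': array([ 1.14438769e+00,  4.91556663e-01,  1.55946514e+00, -2.84318757e-06,
        1.09168658e+00, -1.05578654e-01]), 'joint_velocities': array([ 0.00086326,  0.00058167,  0.00044783,  0.00121938, -0.00087918,
       -0.0001712 ]), 'joint_efforts': array([ 2.65406896e-03, -6.12656379e+01, -2.58181947e+01,  6.92912028e-02,
        4.82244138e-02, -1.30177409e-04]), 'eef_pos': array([196.95957559, 592.8925389 , 214.05814256]), 'tool_rot': array([-3.14048287e+00, -1.15071228e-04,  2.82076392e+00]), 'ft_force': array([ 0.18880483,  0.20725094, -0.40363089]), 'wrist_torque': array([0.00386134, 0.00249387, 0.00163549]), 'gripper_force': 0.0, 'grip_width': 94.91242966047201}
side {'vfov': 44.137251691756454, 'cx': 281.9239627941382, 'cy': 203.1508233435005, 'distortion': array([-0.07613296,  0.        ,  0.        ,  0.        ,  0.        ]), 'eye': array([ 296.42606005, -755.36802744, 1049.7621929 ]), 'orientation': array([-2.37775171, -0.01581828, -0.33214736])}
top {'vfov': 46.72414038515872, 'cx': 276.8456902616413, 'cy': 205.06815882961826, 'distortion': array([-0.15398685,  0.        ,  0.        ,  0.        ,  0.        ]), 'eye': array([ 364.30528601,  113.43885363, 1367.27947306]), 'orientation': array([-2.9576462 , -0.02255354, -1.57933014])}
```

View pics/side0.png

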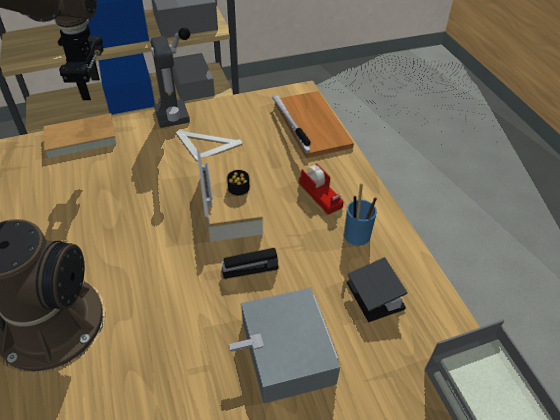

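View pics/top0.png

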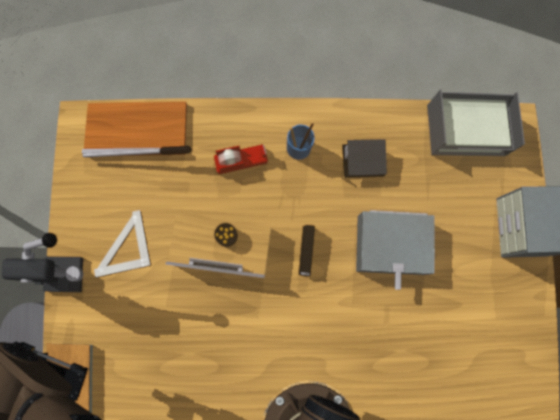

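The side view shows the case with its tongue at (245,344) and the shelf with its lip around (205,185). In the top view the lid spans (360–435, 212–273) with the tongue at (398,275), and the shelf lip/bay runs from (167,263) to (265,277). Next I'll make enlarged crops.

```bash
cat > h.py <<'E'
import numpy as np, cv2
from scipy.spatial.transform import Rotation as R
def cam(d):
    h=d["color"].shape[0]; f=h/2/np.tan(np.radians(d["vfov"]/2))
    K=np.array([[f,0,d["cx"]],[0,f,d["cy"]],[0,0,1]]); return K,d["distortion"],R.from_euler("xyz",d["orientation"]).as_matrix(),d["eye"]
def ray(d,p):
    K,D,M,e=cam(d); u=cv2.undistortPoints(np.array(p,float).reshape(-1,1,2),K,D)[:,0]
    return e,np.c_[u,np.ones(len(u))]@M.T
def plane(d,p,z):
    e,r=ray(d,p); return e+r*((z-e[2])/r[:,2])[:,None]
def proj(d,P):
    K,D,M,e=cam(d); return cv2.projectPoints((np.array(P,float).reshape(-1,3)-e)@M,np.zeros(3),np.zeros(3),K,D)[0][:,0]
def tri(d1,p1,d2,p2):
    e1,r1=ray(d1,p1);e2,r2=ray(d2,p2);o=[]
    for a,b in zip(r1,r2):
        s=np.linalg.lstsq(np.c_[a,-b],e2-e1,rcond=None)[0]; A=e1+a*s[0];B=e2+b*s[1]; o.append(np.r_[(A+B)/2,np.linalg.norm(A-B)])
    return np.array(o)
E
python3 - <<'E'
from cell import bot
import cv2,numpy as np,pickle
D={n:bot.get_image(n) for n in("side","top")}; pickle.dump(D,open("d0.pkl","wb"))
def c(n,x,y,w=133,h=100): return cv2.resize(D[n]["color"][y:y+h,x:x+w,::-1],(400,300),interpolation=cv2.INTER_CUBIC)
cv2.imwrite("pics/crop0.png",np.vstack([np.hstack([c("top",335,200),c("top",150,205)]),np.hstack([c("side",220,285,147,110),c("side",160,140,133,100)])]))
E
```

```text
(no output)
```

View pics/crop0.png

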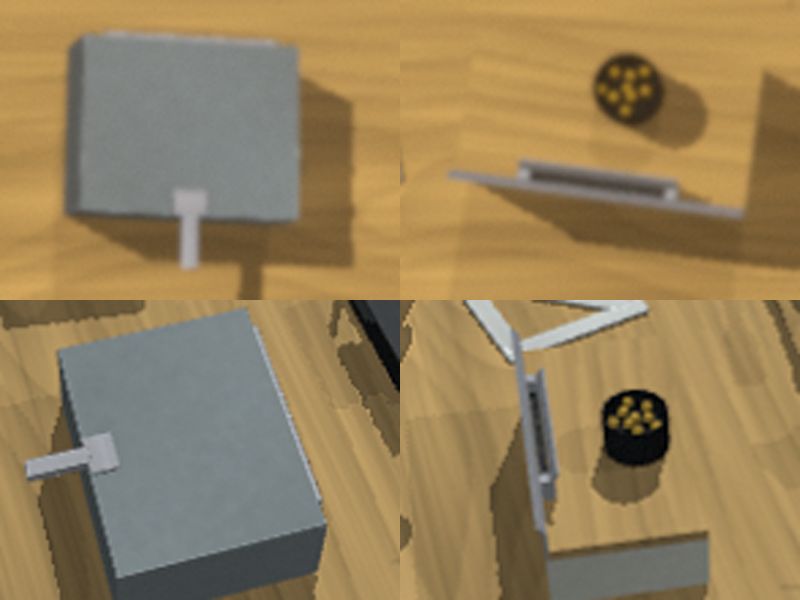

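Crop: the lid corners, tongue, lip ends (z 100) and bay end blocks are clear. Triangulating them.

```bash
python3 - <<'E'
import pickle,numpy as np
from h import *
np.set_printoptions(precision=1,suppress=True)
D=pickle.load(open("d0.pkl","rb")); T,S=D["top"],D["side"]
k=3.0075
t=lambda L,x0,y0:np.array(L)/k+[x0-.5+.5/k,y0-.5+.5/k]
lt=t([[80,214],[298,220],[298,46],[84,38],[189,268]],335,200)
q=400/147; ls=(np.array([[60,50],[118,277],[325,222],[247,10],[28,170]])/q)+[220-.3,285-.3]
print("lid tri A B C D tongue-end\n",tri(T,lt,S,ls)); 
pt=plane(T,lt,81);ps=plane(S,ls,81); print("top@81\n",pt,"\nside@81\n",ps)
st=t([[50,176],[343,214],[120,162],[277,184]],150,205)
ss=t([[115,32],[143,228],[142,75],[153,182]],160,140)
print("shelf tri lip ends\n",tri(T,st,S,ss)); print(plane(T,st,100),"\n",plane(S,ss,100))
for P in (pt,ps):
  c=P[:4].mean(0); print("c",c,[np.linalg.norm(P[i]-P[(i+1)%4]) for i in range(4)], [np.degrees(np.arctan2(*(P[a]-P[b])[:2])) for a,b in((0,1),(3,2))],[np.degrees(np.arctan2(*(P[a]-P[b])[1::-1])) for a,b in((3,0),(2,1))])
E
```

```text
lid tri A B C D tongue-end
 [[ 428.1 -141.    79.7    6.5]
 [ 416.6 -339.1   81.2    1.5]
 [ 574.  -348.1   82.6    0.7]
 [ 586.1 -151.1   77.4    5.9]
 [ 377.1 -236.9   81.2    3.2]]
top@81
 [[ 424.8 -140.4   81. ]
 [ 415.9 -339.1   81. ]
 [ 573.9 -348.6   81. ]
 [ 582.5 -149.8   81. ]
 [ 375.5 -236.8   81. ]] 
side@81
 [[ 431.2 -142.    81. ]
 [ 417.4 -339.    81. ]
 [ 574.8 -347.5   81. ]
 [ 588.  -153.4   81. ]
 [ 378.7 -236.9   81. ]]
shelf tri lip ends
 [[448.9 373.3  95.6   3.3]
 [415.6 118.3  99.3   3.8]
 [460.9 313.1  89.6   1.9]
 [439.8 175.8  90.3   1.2]]
[[447.  372.5 100. ]
 [413.7 118.4 100. ]
 [459.2 311.6 100. ]
 [439.8 175.3 100. ]] 
 [[449.8 368.  100. ]
 [417.5 117.5 100. ]
 [460.1 301.5 100. ]
 [437.8 166.4 100. ]]
c [ 499.3 -244.4   81. ] [np.float64(198.89830620849338), np.float64(158.33592967256502), np.float64(199.02127439687277), np.float64(157.9323602641841)] [np.float64(2.5876053189932056), np.float64(2.471932205059503)] [np.float64(-3.4146484906892054), np.float64(-3.456895976017267)]
c [ 502.8 -245.5   81. ] [np.float64(197.49785356820837), np.float64(157.64964842328155), np.float64(194.45809726686218), np.float64(157.29923107485087)] [np.float64(3.997881166642781), np.float64(3.9006509898812944)] [np.float64(-4.165738528464686), np.float64(-3.0604604497849954)]
```

Case centre ≈ (500,-245), yaw ≈ -0.056; tongue point ≈ (393,-239,78), which fits the measured tip at (377,-237). Moving round to the tongue.

Call:
apply_moves([
  {"dp": [0.28, -0.34, 0.02], "rot": [0, 0, 0.265], "hand": 0.05},
  {"dp": [0.28, -0.34, 0.02], "rot": [0, 0, 0.265], "hand": 0.05},
  {"dp": [0.28, -0.34, 0.02], "rot": [0, 0, 0.265], "hand": 0.05},
  {"dp": [0.28, -0.34, 0.02], "rot": [0, 0, 0.265], "hand": 0.05},
  {"dp": [0.28, -0.34, 0.02], "rot": [0, 0, 0.265], "hand": 0.05},
  {"dp": [0.28, -0.34, 0.02], "rot": [0, 0, 0.265], "hand": 0.05},
  {"dp": [0.28, -0.34, 0.02], "rot": [0, 0, 0.265], "hand": 0.05},
  {"dp": [0.28, -0.34, 0.02], "rot": [0, 0, 0.265], "hand": 0.05},
])

```text
clock: 1.2
eef_pos: [479.1, 250.3, 234.6]
tool_rot: [-3.141, 0.0, 3.081]
ft_force: [-0.0, 0.5, 0.1]
grip_width: 49.7
gripper_force: 0.0
```

Call:
apply_moves([
  {"dp": [-0.005, -0.06, 0], "rot": [0, 0, 0], "hand": 0.05},
  {"dp": [-0.01, -0.12, 0], "rot": [0, 0, 0], "hand": 0.05},
  {"dp": [-0.015, -0.18, 0], "rot": [0, 0, 0], "hand": 0.05},
  {"dp": [-0.02, -0.24, 0], "rot": [0, 0, 0], "hand": 0.05},
  {"dp": [-0.025, -0.3, 0], "rot": [0, 0, 0], "hand": 0.05},
  {"dp": [-0.045, -0.36, 0], "rot": [0, 0, 0], "hand": 0.05},
  {"dp": [-0.065, -0.42, -0.02], "rot": [0, 0, 0], "hand": 0.05},
  {"dp": [-0.084, -0.47, -0.06], "rot": [0, 0, 0], "hand": 0.05},
  {"dp": [-0.084, -0.492, -0.1], "rot": [0, 0, 0], "hand": 0.05},
  {"dp": [-0.084, -0.492, -0.12], "rot": [0, 0, 0], "hand": 0.05},
])

```text
clock: 2.45
eef_pos: [392.4, -239.5, 112.7]
tool_rot: [3.14, -0.002, 3.084]
ft_force: [0.4, -0.0, 0.3]
grip_width: 50.2
gripper_force: 0.0
```

```bash
python3 - <<'E'
from cell import bot
import cv2,numpy as np,pickle
from h import *
D={n:bot.get_image(n) for n in("side","top")}
s=bot.get_state();print(s["eef_pos"],s["tool_rot"],s["joint_pos"])
S,T=D["side"],D["top"]
for d in(S,T):
  I=d["color"]=d["color"].copy()
  for p in proj(d,[[393,-239,78],[393,-239,59]]): cv2.circle(I,tuple(int(round(v)) for v in p),1,(255,0,0),-1)
def c(d,x,y,w=100,h=112): return cv2.resize(d["color"][y:y+h,x:x+w,::-1],(400,448),interpolation=cv2.INTER_CUBIC)
cv2.imwrite("pics/t1.png",np.hstack([c(T,345,205),c(S,200,290)]))
E
```

```text
[ 392.31684222 -238.01576271  112.8902547 ] [ 3.13895449 -0.0032735   3.08538612] [-6.89550449e-01  4.11978057e-01  2.06293665e+00  3.04182373e-04
  6.70877955e-01 -2.20437458e+00]
```

View pics/t1.png

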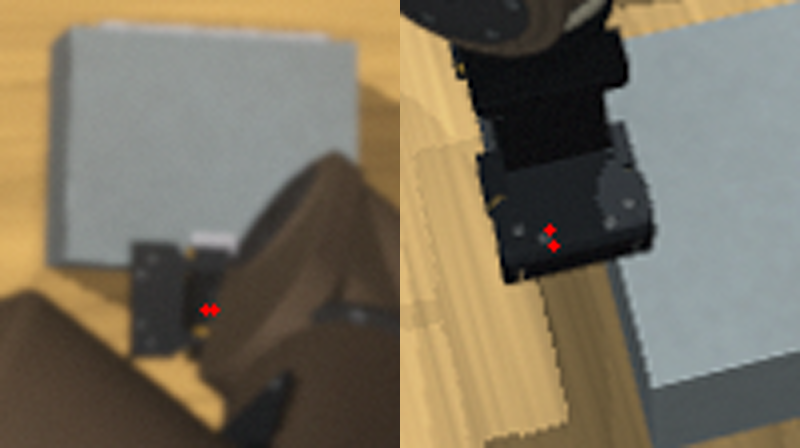

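The fingers straddle the projected tongue point (top crop ≈(210,310)), clear of the lid. Going down and closing.

Call:
apply_moves([
  {"dp": [0, 0, -0.028], "rot": [0, 0, 0], "hand": 0.05},
  {"dp": [0, 0, -0.054], "rot": [0, 0, 0], "hand": 0.05},
  {"dp": [0, 0, -0.054], "rot": [0, 0, 0], "hand": 0.05},
  {"dp": [0, 0, -0.054], "rot": [0, 0, 0], "hand": 0.005},
  {"dp": [0, 0, -0.054], "rot": [0, 0, 0], "hand": 0.005},
  {"dp": [0, 0, -0.054], "rot": [0, 0, 0], "hand": 0.005},
  {"dp": [0, 0, -0.054], "rot": [0, 0, 0], "hand": 0.005},
])

```text
clock: 3.42
eef_pos: [393.0, -238.3, 60.9]
tool_rot: [3.141, -0.0, 3.085]
ft_force: [14.0, 32.4, 8.3]
grip_width: 15.5
gripper_force: 17.1
```

```bash
python3 - <<'E'
import numpy as np
a=-0.056; x=np.array([np.cos(a),np.sin(a)])
def p(t): # tongue centre 3 above the hinge plane
    r=-187*np.cos(t)+3*np.sin(t); return np.r_[x*r,187*np.sin(t)+3*np.cos(t)]
for t in np.r_[np.linspace(0,1.9,20)]: print(round(t,2),np.round((p(t)-p(0))/1000,3))
E
```

```text
0.0 [0. 0. 0.]
0.1 [ 0.001 -0.     0.019]
0.2 [ 0.004 -0.     0.037]
0.3 [ 0.009 -0.001  0.055]
0.4 [ 0.016 -0.001  0.073]
0.5 [ 0.024 -0.001  0.089]
0.6 [ 0.034 -0.002  0.105]
0.7 [ 0.046 -0.003  0.12 ]
0.8 [ 0.059 -0.003  0.133]
0.9 [ 0.073 -0.004  0.145]
1.0 [ 0.088 -0.005  0.156]
1.1 [ 0.105 -0.006  0.165]
1.2 [ 0.122 -0.007  0.172]
1.3 [ 0.14  -0.008  0.178]
1.4 [ 0.158 -0.009  0.182]
1.5 [ 0.176 -0.01   0.184]
1.6 [ 0.195 -0.011  0.184]
1.7 [ 0.214 -0.012  0.182]
1.8 [ 0.232 -0.013  0.178]
1.9 [ 0.25  -0.014  0.173]
```

Call:
apply_moves([
  {"dp": [0, 0.001, 0], "rot": [0, 0, 0], "hand": 0.005},
  {"dp": [0, 0.0015, 0], "rot": [0, 0, 0], "hand": 0.005},
])

```text
clock: 3.68
eef_pos: [393.2, -237.1, 61.0]
tool_rot: [3.141, 0.0, 3.085]
ft_force: [0.5, 3.1, 6.0]
grip_width: 13.8
gripper_force: 30.1
```

Call:
apply_moves([
  {"dp": [0.001, 0, 0.01], "rot": [0, 0, 0], "hand": 0.005},
  {"dp": [0.001, 0, 0.019], "rot": [0, 0, 0], "hand": 0.005},
  {"dp": [0.004, 0, 0.037], "rot": [0, 0, 0], "hand": 0.005},
  {"dp": [0.009, -0.001, 0.055], "rot": [0, 0, 0], "hand": 0.005},
  {"dp": [0.016, -0.001, 0.073], "rot": [0, 0, 0], "hand": 0.005},
])

```text
clock: 4.3
eef_pos: [409.1, -238.1, 134.6]
tool_rot: [3.141, -0.0, 3.086]
ft_force: [5.3, 0.8, -4.9]
grip_width: 13.9
gripper_force: 30.0
```

Call:
apply_moves([
  {"dp": [0.008, 0, 0.016], "rot": [0, 0, 0], "hand": 0.005},
  {"dp": [0.018, -0.001, 0.032], "rot": [0, 0, 0], "hand": 0.005},
  {"dp": [0.03, -0.002, 0.047], "rot": [0, 0, 0], "hand": 0.005},
  {"dp": [0.043, -0.002, 0.06], "rot": [0, 0, 0], "hand": 0.005},
  {"dp": [0.057, -0.003, 0.072], "rot": [0, 0, 0], "hand": 0.005},
  {"dp": [0.072, -0.004, 0.083], "rot": [0, 0, 0], "hand": 0.005},
  {"dp": [0.089, -0.005, 0.092], "rot": [0, 0, 0], "hand": 0.005},
  {"dp": [0.106, -0.006, 0.099], "rot": [0, 0, 0], "hand": 0.005},
  {"dp": [0.124, -0.007, 0.105], "rot": [0, 0, 0], "hand": 0.005},
])

```text
clock: 5.42
eef_pos: [532.7, -245.7, 239.3]
tool_rot: [-3.141, -0.001, 3.086]
ft_force: [-0.9, -3.4, -6.2]
grip_width: 14.3
gripper_force: 30.0
```

Lifted to about 1.3 rad; continuing to about 1.85.

Call:
apply_moves([
  {"dp": [0.018, -0.001, 0.004], "rot": [0, 0, 0], "hand": 0.005},
  {"dp": [0.036, -0.002, 0.006], "rot": [0, 0, 0], "hand": 0.005},
  {"dp": [0.055, -0.003, 0.006], "rot": [0, 0, 0], "hand": 0.005},
  {"dp": [0.074, -0.004, 0.004], "rot": [0, 0, 0], "hand": 0.005},
  {"dp": [0.092, -0.005, 0.0], "rot": [0, 0, 0], "hand": 0.005},
  {"dp": [0.103, -0.006, -0.003], "rot": [0, 0, 0], "hand": 0.005},
  {"dp": [0.108, -0.006, -0.0045], "rot": [0, 0, 0], "hand": 0.005},
  {"dp": [0.108, -0.006, -0.0045], "rot": [0, 0, 0], "hand": 0.005},
])

```text
clock: 6.42
eef_pos: [642.3, -252.7, 237.2]
tool_rot: [-3.138, 0.005, 3.086]
ft_force: [2.3, -2.6, 12.4]
grip_width: 13.1
gripper_force: 30.0
```

Call:
apply_moves([
  {"dp": [0, 0, 0.002], "rot": [0, 0, 0], "hand": 0.05},
  {"dp": [0, 0, 0.002], "rot": [0, 0, 0], "hand": 0.05},
  {"dp": [0, 0, 0.002], "rot": [0, 0, 0], "hand": 0.05},
  {"dp": [0, 0, 0.03], "rot": [0, 0, 0], "hand": 0.05},
  {"dp": [0, 0, 0.08], "rot": [0, 0, 0], "hand": 0.05},
  {"dp": [-0.04, 0.05, 0.09], "rot": [0, 0, 0], "hand": 0.04},
  {"dp": [-0.08, 0.1, 0.09], "rot": [0, 0, 0], "hand": 0.04},
  {"dp": [-0.12, 0.15, 0.09], "rot": [0, 0, 0], "hand": 0.04},
  {"dp": [-0.16, 0.2, 0.09], "rot": [0, 0, 0], "hand": 0.04},
  {"dp": [-0.16, 0.25, 0.09], "rot": [0, 0, 0], "hand": 0.04},
])

```text
clock: 7.68
eef_pos: [478.9, -0.2, 324.7]
tool_rot: [-3.142, 0.0, 3.085]
ft_force: [1.4, -1.3, 0.4]
grip_width: 40.3
gripper_force: 0.0
```

```bash
python3 - <<'E'
from cell import bot
import cv2,numpy as np,pickle
D={n:bot.get_image(n) for n in("side","top")}; pickle.dump(D,open("d1.pkl","wb"))
def c(n,x,y,w=133,h=100): return cv2.resize(D[n]["color"][y:y+h,x:x+w,::-1],(400,300),interpolation=cv2.INTER_CUBIC)
cv2.imwrite("pics/crop1.png",np.vstack([np.hstack([c("top",335,190),c("top",163,240,107,80)]),np.hstack([c("side",230,280,147,110),c("side",170,140,107,80)])]))
E
```

```text
(no output)
```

View pics/crop1.png

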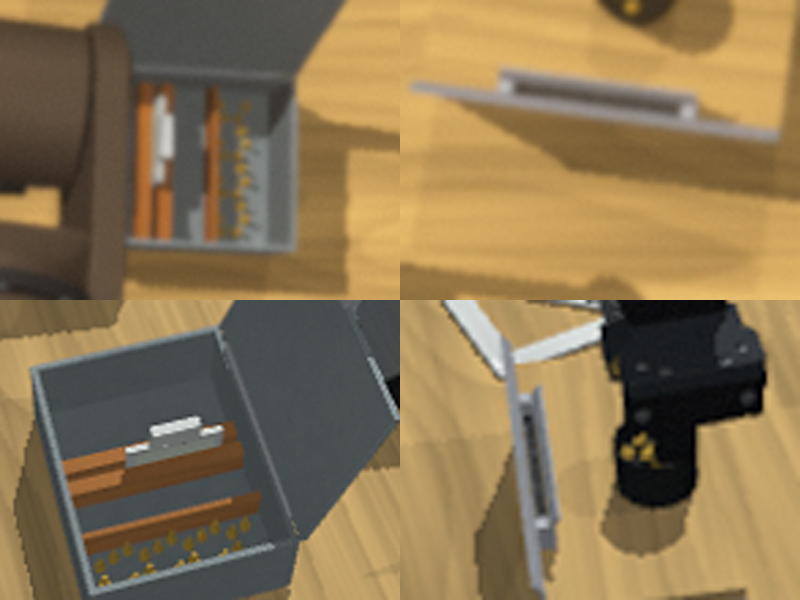

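Lid is open and leaning on its stop; the holder's block is at top crop (166,134), with its side top face at (176,428). The bay is clear in both views. Measuring the holder and taking profiles across the bay.

```bash
python3 - <<'E'
import pickle,numpy as np
from h import *
from scipy.ndimage import map_coordinates
np.set_printoptions(precision=1,suppress=True,linewidth=150)
D=pickle.load(open("d1.pkl","rb")); T,S=D["top"],D["side"]
k=400/133; bt=np.array([[166,134],[166,108],[166,160]])/k+[334.8,189.8]
q=400/147; bs=np.array([[176,128],[200,122],[151.5,134]])/q+[229.8,279.8]
print("block tri\n",tri(T,bt,S,bs)); print("top@70\n",plane(T,bt,70),"\nside@70\n",plane(S,bs,70))
pt=plane(T,np.array([[159,95],[159,182]])/k+[334.8,189.8],50); ps=plane(S,np.array([[224,130],[125,150]])/q+[229.8,279.8],50); print("plate ends top/side@50",pt,ps)
# lid angle: end corners rough skip. Bay profiles
yh=np.array([33.3,254.1])/256.3; xh=np.array([yh[1],-yh[0]]); c=np.array([431.5,244.5])
for n,d in D.items():
  for L in ((-45,-15),(-15,15),(15,45)):
    s=np.arange(-14,44,2.); o=[]
    for si in s:
      P=[np.r_[c+xh*si+yh*l,100] for l in np.linspace(*L,13)]
      uv=proj(d,P); o.append(map_coordinates(d["color"].mean(2),[uv[:,1],uv[:,0]],order=1).mean())
    print(n,L); print(np.c_[s,o].T.astype(int))
E
```

```text
block tri
 [[ 523.6 -226.3   66.7    0.5]
 [ 545.6 -227.2   66.3    3.4]
 [ 501.6 -225.4   67.2    4. ]]
top@70
 [[ 523.  -225.4   70. ]
 [ 546.8 -226.6   70. ]
 [ 499.4 -224.3   70. ]] 
side@70
 [[ 523.1 -228.1   70. ]
 [ 542.9 -229.1   70. ]
 [ 503.1 -227.1   70. ]]
plate ends top/side@50 [[ 561.8 -225.8   50. ]
 [ 481.3 -222.1   50. ]] [[ 563.6 -231.4   50. ]
 [ 482.6 -223.2   50. ]]
side (-45, -15)
[[-14 -12 -10  -8  -6  -4  -2   0   2   4   6   8  10  12  14  16  18  20  22  24  26  28  30  32  34  36  38  40  42]
 [ 94  90  86  88  93 111 131 141 138 124  98  71  62  68  87 105 115 135 152 155 150 150 149 147 145 144 142 140 138]]
side (-15, 15)
[[-14 -12 -10  -8  -6  -4  -2   0   2   4   6   8  10  12  14  16  18  20  22  24  26  28  30  32  34  36  38  40  42]
 [143 139 126 120 113 119 132 141 139 128 103  74  62  66  86 104 114 133 152 159 157 158 158 156 155 155 154 152 149]]
side (15, 45)
[[-14 -12 -10  -8  -6  -4  -2   0   2   4   6   8  10  12  14  16  18  20  22  24  26  28  30  32  34  36  38  40  42]
 [153 155 156 155 154 153 148 143 140 130 105  74  61  66  87 104 115 133 153 159 158 159 158 157 157 157 156 153 151]]
top (-45, -15)
[[-14 -12 -10  -8  -6  -4  -2   0   2   4   6   8  10  12  14  16  18  20  22  24  26  28  30  32  34  36  38  40  42]
 [ 96  96  98 104 115 129 140 140 130 113  94  83  84  95 109 124 140 154 161 162 160 158 155 153 151 149 148 147 148]]
top (-15, 15)
[[-14 -12 -10  -8  -6  -4  -2   0   2   4   6   8  10  12  14  16  18  20  22  24  26  28  30  32  34  36  38  40  42]
 [ 91  91  93 100 114 128 139 141 131 114  95  83  84  95 110 124 139 153 161 162 160 158 156 154 152 151 149 148 149]]
top (15, 45)
[[-14 -12 -10  -8  -6  -4  -2   0   2   4   6   8  10  12  14  16  18  20  22  24  26  28  30  32  34  36  38  40  42]
 [ 95  96  99 105 117 131 142 144 136 118  98  83  83  94 109 124 140 155 165 168 168 167 166 164 163 162 160 159 158]]
```

Block centre is (523,-226.5), top about z 70; the case geometry predicts (524,-226), so they agree. Going to grasp at TCP z 40.

Call:
apply_moves([
  {"dp": [0.011, -0.058, 0], "rot": [0, 0, 0], "hand": 0.04},
  {"dp": [0.022, -0.115, 0], "rot": [0, 0, 0], "hand": 0.04},
  {"dp": [0.033, -0.17, -0.02], "rot": [0, 0, 0], "hand": 0.04},
  {"dp": [0.044, -0.21, -0.06], "rot": [0, 0, 0], "hand": 0.04},
  {"dp": [0.044, -0.2263, -0.11], "rot": [0, 0, 0], "hand": 0.04},
  {"dp": [0.044, -0.2263, -0.17], "rot": [0, 0, 0], "hand": 0.04},
  {"dp": [0.044, -0.2263, -0.22], "rot": [0, 0, 0], "hand": 0.04},
  {"dp": [0.044, -0.2263, -0.22], "rot": [0, 0, 0], "hand": 0.04},
])

```text
clock: 8.78
eef_pos: [523.5, -227.5, 101.2]
tool_rot: [3.139, -0.006, 3.085]
ft_force: [0.1, -0.1, 0.2]
grip_width: 40.2
gripper_force: 0.0
```

Call:
apply_moves([
  {"dp": [0, 0, -0.03], "rot": [0, 0, 0], "hand": 0.04},
  {"dp": [0, 0, -0.055], "rot": [0, 0, 0], "hand": 0.04},
  {"dp": [0, 0, -0.0635], "rot": [0, 0, 0], "hand": 0.04},
  {"dp": [0, 0, -0.0635], "rot": [0, 0, 0], "hand": 0.04},
  {"dp": [0, 0, -0.0635], "rot": [0, 0, 0], "hand": 0.0},
  {"dp": [0, 0, -0.0635], "rot": [0, 0, 0], "hand": 0.0},
  {"dp": [0, 0, -0.0635], "rot": [0, 0, 0], "hand": 0.0},
  {"dp": [0, 0, -0.0635], "rot": [0, 0, 0], "hand": 0.0},
])

```text
clock: 9.78
eef_pos: [525.2, -227.1, 40.9]
tool_rot: [3.141, 0.0, 3.085]
ft_force: [1.3, 6.3, 4.0]
grip_width: 10.0
gripper_force: 30.0
```

Call:
apply_moves([
  {"dp": [0, 0, 0.01], "rot": [0, 0, 0], "hand": 0.0},
  {"dp": [0, 0, 0.04], "rot": [0, 0, 0], "hand": 0.0},
  {"dp": [0, 0, 0.08], "rot": [0, 0, 0], "hand": 0.0},
  {"dp": [0, 0, 0.13], "rot": [0, 0, 0], "hand": 0.0},
  {"dp": [0, 0, 0.18], "rot": [0, 0, 0], "hand": 0.0},
  {"dp": [0, 0, 0.2], "rot": [0, 0, 0], "hand": 0.0},
])

```text
clock: 10.52
eef_pos: [525.5, -228.0, 243.9]
tool_rot: [-3.14, 0.004, 3.086]
ft_force: [0.0, 0.3, -1.3]
grip_width: 9.6
gripper_force: 30.0
```

Call:
apply_moves([
  {"dp": [-0.009, 0.047, 0], "rot": [0, 0, -0.17], "hand": 0.0},
  {"dp": [-0.017, 0.095, 0], "rot": [0, 0, -0.34], "hand": 0.0},
  {"dp": [-0.026, 0.142, 0], "rot": [0, 0, -0.51], "hand": 0.0},
  {"dp": [-0.034, 0.19, 0], "rot": [0, 0, -0.68], "hand": 0.0},
  {"dp": [-0.043, 0.237, 0], "rot": [0, 0, -0.85], "hand": 0.0},
  {"dp": [-0.051, 0.285, 0], "rot": [0, 0, -1.02], "hand": 0.0},
  {"dp": [-0.06, 0.332, 0], "rot": [0, 0, -1.19], "hand": 0.0},
  {"dp": [-0.068, 0.38, -0.01], "rot": [0, 0, -1.36], "hand": 0.0},
  {"dp": [-0.078, 0.425, -0.025], "rot": [0, 0, -1.53], "hand": 0.0},
  {"dp": [-0.085, 0.471, -0.04], "rot": [0, 0, -1.645], "hand": 0.0},
])

```text
clock: 11.78
eef_pos: [439.6, 244.7, 200.6]
tool_rot: [3.141, -0.0, 1.436]
ft_force: [0.1, 0.0, -0.2]
grip_width: 9.7
gripper_force: 30.0
```

Call:
apply_moves([
  {"dp": [0, 0, -0.03], "rot": [0, 0, 0], "hand": 0.0},
  {"dp": [0, 0, -0.03], "rot": [0, 0, 0], "hand": 0.0},
  {"dp": [0, 0, -0.03], "rot": [0, 0, 0], "hand": 0.0},
])

```text
clock: 12.15
eef_pos: [440.6, 243.1, 171.6]
tool_rot: [3.141, -0.0, 1.44]
ft_force: [-0.6, -0.6, 0.3]
grip_width: 10.0
gripper_force: 30.0
```

```bash
python3 - <<'E'
from cell import bot
import cv2,numpy as np,pickle
from h import *
D={n:bot.get_image(n) for n in("side","top")}; pickle.dump(D,open("d2.pkl","wb"))
s=bot.get_state(); print(s["eef_pos"],s["tool_rot"],s["ft_force"])
O=pickle.load(open("d1.pkl","rb"))
def c(d,x,y,w=57,h=43): return cv2.resize(d["color"][y:y+h,x:x+w,::-1],(400,300),interpolation=cv2.INTER_CUBIC)
cv2.imwrite("pics/crop2.png",np.vstack([np.hstack([c(D["top"],160,230,114,86),c(O["top"],185,250)]),np.hstack([c(D["side"],170,130,114,86),c(O["side"],185,160)])]))
E
```

```text
[440.67670072 243.02922704 171.80972463] [ 3.13996834e+00 -7.93420000e-04  1.44002588e+00] [-0.4467684  -0.4393396  -0.18438377]
```

View pics/crop2.png

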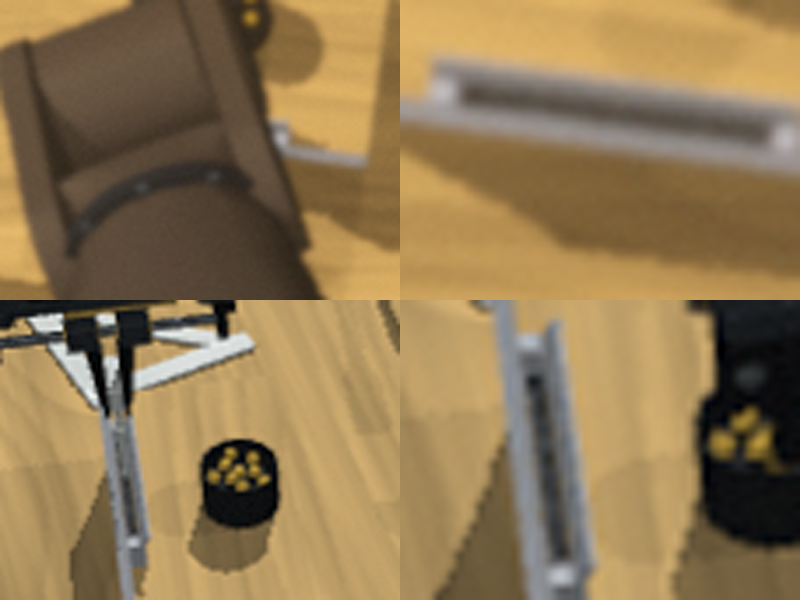

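The holder hangs nearly edge-on over the bay in the side view, fingers at (115,400); the arm hides it in the top view. Grey steel against orange wood should give clean outer edges from R−B.

```bash
python3 - <<'E'
import pickle,numpy as np
from h import *
from scipy.ndimage import map_coordinates
np.set_printoptions(precision=1,suppress=True,linewidth=190)
D=pickle.load(open("d1.pkl","rb"))
yh=np.array([33.3,254.1])/256.3; xh=np.array([yh[1],-yh[0]]); c=np.array([431.5,244.5])
s=np.arange(-14,34,2.); print(s.astype(int))
def prof(n,d,L,z):
    o=[]
    for si in s:
      P=[np.r_[c+xh*si+yh*l,z] for l in np.linspace(*L,15)]
      uv=proj(d,P); I=d["color"].astype(float)
      o.append([map_coordinates(ch,[uv[:,1],uv[:,0]],order=1).mean() for ch in (I.mean(2),I[:,:,0]-I[:,:,2])])
    o=np.array(o).T.astype(int); print(n,L,z); print(o)
for n,d in D.items():
  for L in ((-45,45),(-120,-90),(90,120)): prof(n,d,L,100)
# bay length direction profile through slot centre
l=np.arange(-100,101,5.)
for n,d in D.items():
  uv=proj(d,[np.r_[c+xh*9+yh*li,97] for li in l]); print(n,np.c_[l,map_coordinates(d["color"].mean(2),[uv[:,1],uv[:,0]],order=1)].T.astype(int))
E
```

```text
[-14 -12 -10  -8  -6  -4  -2   0   2   4   6   8  10  12  14  16  18  20  22  24  26  28  30  32]
side (-45, 45) 100
[[129 128 123 121 120 128 137 142 139 128 102  73  62  67  87 104 115 134 153 157 155 155 155 153]
 [ 75  73  71  72  66  43  11  -7  -7  -2   2   0  -3   2   2  -2  -8  -2  23  62  89  91  90  88]]
side (-120, -90) 100
[[ 82  84  84  82  89 113 137 144 140 128 109  96 103 112 126 140 153 159 159 158 157 158 158 156]
 [ 47  48  48  49  43  20   0  -8  -6   6  28  41  46  50  60  71  84  91  92  92  92  92  92  90]]
side (90, 120) 100
[[160 173 191 206 211 200 175 149 141 146 161 176 181 181 182 182 183 186 189 191 191 190 190 189]
 [ 31  16   2  -4  -4  -4  -6  -7  -8   1  19  37  39  35  34  34  33  30  27  26  26  26  24  23]]
top (-45, 45) 100
[[ 95  95  97 103 116 130 140 142 132 115  95  83  84  95 109 124 140 154 162 164 163 161 159 157]
 [ 71  71  70  63  50  33  18  11  11  13  15  17  17  16  14  15  23  42  68  93 109 114 114 114]]
top (-120, -90) 100
[[ 90  92  96 106 121 136 146 151 152 152 154 156 159 162 164 164 164 164 164 165 165 164 162 161]
 [ 68  68 
[... 457 characters left out ...]
0   45   50   55   60   65   70   75   80
    85   90   95  100]
 [  96   96   95   95   96   98  176  166   91   60   61   62   63   68   69   63   61   64   64   58   68   73   66   67   58   60   66   53   45   89   94  120  174  175  154  149  149
   149  149  150  176]]
top [[-100  -95  -90  -85  -80  -75  -70  -65  -60  -55  -50  -45  -40  -35  -30  -25  -20  -15  -10   -5    0    5   10   15   20   25   30   35   40   45   50   55   60   65   70   75   80
    85   90   95  100]
 [ 158  148  146  133  127  120  131  171  161  102   83   83   82   84   84   79   81   82   82   80   83   82   81   81   82   82   84   80   80   82   80   75  122  180  178  161  159
   158  159  159  159]]
```

Outer steel edges put the slot centre at s ≈ 9 in both views (8.5 and 9.9), so the mouth is at (440.4,243.3). The TCP is already there at (440.6,243.1). Descending with an eye on the force.

Call:
apply_moves([
  {"dp": [0, 0, -0.015], "rot": [0, 0, 0], "hand": 0.0},
  {"dp": [0, 0, -0.03], "rot": [0, 0, 0], "hand": 0.0},
  {"dp": [0, 0, -0.036], "rot": [0, 0, 0], "hand": 0.0},
  {"dp": [0, 0, -0.04], "rot": [0, 0, 0], "hand": 0.0},
  {"dp": [0, 0, -0.04], "rot": [0, 0, 0], "hand": 0.0},
])

```text
clock: 12.88
eef_pos: [440.0, 243.3, 130.4]
tool_rot: [-3.141, 0.0, 1.441]
ft_force: [0.3, -0.0, -1.5]
grip_width: 9.8
gripper_force: 30.0
```

Call:
apply_moves([
  {"dp": [0, 0, -0.002], "rot": [0, 0, 0], "hand": 0.0},
  {"dp": [0, 0, -0.004], "rot": [0, 0, 0], "hand": 0.0},
  {"dp": [0, 0, -0.005], "rot": [0, 0, 0], "hand": 0.0},
])

```text
clock: 13.25
eef_pos: [440.1, 243.3, 125.6]
tool_rot: [3.141, -0.0, 1.441]
ft_force: [0.2, 0.4, -1.0]
grip_width: 9.9
gripper_force: 30.0
```

Call:
apply_moves([
  {"dp": [0, 0, -0.002], "rot": [0, 0, 0], "hand": 0.0},
  {"dp": [0, 0, -0.0035], "rot": [0, 0, 0], "hand": 0.0},
  {"dp": [0, 0, -0.005], "rot": [0, 0, 0], "hand": 0.0},
  {"dp": [0, 0, -0.005], "rot": [0, 0, 0], "hand": 0.0},
])

```text
clock: 13.75
eef_pos: [440.0, 243.3, 120.6]
tool_rot: [-3.142, 0.0, 1.441]
ft_force: [-0.0, -0.1, -0.9]
grip_width: 9.9
gripper_force: 30.0
```

Call:
apply_moves([
  {"dp": [0, 0, -0.002], "rot": [0, 0, 0], "hand": 0.0},
  {"dp": [0, 0, -0.004], "rot": [0, 0, 0], "hand": 0.0},
  {"dp": [0, 0, -0.006], "rot": [0, 0, 0], "hand": 0.0},
  {"dp": [0, 0, -0.006], "rot": [0, 0, 0], "hand": 0.0},
])

```text
clock: 14.25
eef_pos: [440.1, 243.4, 114.7]
tool_rot: [3.141, -0.0, 1.441]
ft_force: [-1.2, -0.3, 4.0]
grip_width: 9.9
gripper_force: 30.0
```

Call:
apply_moves([
  {"dp": [0, 0, -0.0015], "rot": [0, 0, 0], "hand": 0.0},
  {"dp": [0, 0, -0.003], "rot": [0, 0, 0], "hand": 0.0},
  {"dp": [0, 0, -0.003], "rot": [0, 0, 0], "hand": 0.0},
])

```text
clock: 14.62
eef_pos: [440.1, 243.4, 111.7]
tool_rot: [3.141, -0.0, 1.441]
ft_force: [-0.8, -1.1, 6.5]
grip_width: 10.0
gripper_force: 30.0
```

Call:
apply_moves([
  {"dp": [0, 0, -0.0005], "rot": [0, 0, 0], "hand": 0.0},
  {"dp": [0, 0, -0.001], "rot": [0, 0, 0], "hand": 0.0},
  {"dp": [0, 0, -0.001], "rot": [0, 0, 0], "hand": 0.0},
])

```text
clock: 15.0
eef_pos: [440.2, 243.4, 110.9]
tool_rot: [3.141, -0.0, 1.441]
ft_force: [-1.0, 0.1, 7.6]
grip_width: 10.0
gripper_force: 30.0
```

Call:
apply_moves([
  {"dp": [0, 0, -0.0005], "rot": [0, 0, 0], "hand": 0.0},
  {"dp": [0, 0, -0.0008], "rot": [0, 0, 0], "hand": 0.0},
  {"dp": [0, 0, -0.0008], "rot": [0, 0, 0], "hand": 0.0},
])

```text
clock: 15.38
eef_pos: [440.3, 243.4, 110.7]
tool_rot: [3.14, -0.0, 1.441]
ft_force: [-3.4, -2.1, 15.2]
grip_width: 9.9
gripper_force: 30.0
```

The force jumped from 7.6 to 15.2 N in 0.2 mm, so that is the hard stop. Holding a moment, then a check on force and lid.

Call:
apply_moves([
  {"dp": [0, 0, 0], "rot": [0, 0, 0], "hand": 0.0},
  {"dp": [0, 0, 0], "rot": [0, 0, 0], "hand": 0.0},
  {"dp": [0, 0, 0], "rot": [0, 0, 0], "hand": 0.0},
  {"dp": [0, 0, 0], "rot": [0, 0, 0], "hand": 0.0},
])

```text
clock: 15.88
eef_pos: [440.3, 243.4, 110.7]
tool_rot: [3.14, -0.0, 1.441]
ft_force: [-2.5, -1.8, 14.1]
grip_width: 10.2
gripper_force: 30.0
```

```bash
python3 - <<'E'
from cell import bot
import cv2
s=bot.get_state();print(s["eef_pos"],s["ft_force"],s["grip_width"],s["gripper_force"])
cv2.imwrite("pics/end.png",bot.get_image("side")["color"][:,:,::-1])
E
```

```text
[440.34235841 243.38657476 110.69895883] [-2.47472895 -1.82999313 14.11877288] 10.1567939574698 30.002188682556152
```

View pics/end.png

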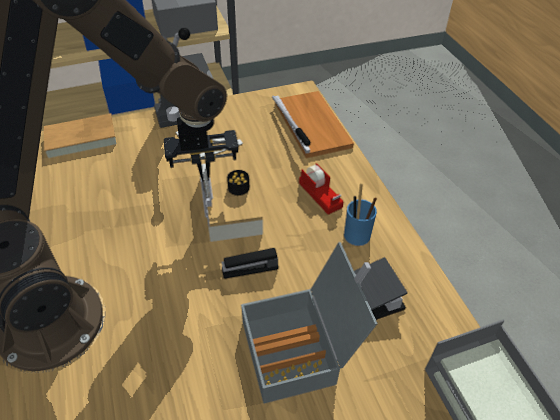

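The lid is open at (340,300), the groove is empty, the holder is held in the bay at (207,190), and the bystanders are where they were. The force is steady at 14 N. Handing in.

```bash
python3 -c "
from cell import bot
print(bot.job_done())"
```

```text
the job is handed in; nothing more can be done
None
```

The lid is open on its stop, and the label holder is held upright in the bay, pressed against the hard stop at a steady 14 N; nothing else looks moved, and the job was handed in at about 16 s with no verdict shown.

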